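Slide a staining dish along the rail into the corner pocket

TASK

On the black positioning board, push the square white staining dish straight across until it lies flat against the long metal rail, then slide it along the rail, keeping it against the rail, into the corner pocket until it is fully home against the end stop. Only push it with the fingertips or the outside of the fingers: never pick it up, lift it or tip it. Leave the jars, the bottle and the petri dish where they stand.

Things in the scene. Friction and masses are not known exactly. Their poses are not given: they have to be found in the camera images.
- board: Fixed black board on the bench, 150 (x) x 300 (y) x 12 mm high; origin at the centre of its underside; its deck is at z = +12 mm, flat and open apart from rail, stop and lip, which are rigid metal, 15 mm above the deck. Its x axis points across the board to the rail (away from the robot, within 0.45 rad), its y axis runs along the rail to the pocket.
- rail (a point): Rail, 15 mm wide, along the whole far edge of the board: this point is on its inner face at deck height, half-way along (board x = +55, y = 0 mm). Axes as the board's. The dish against the rail has its centre at board x = +32.5 mm.
- stop (a point): End stop across the board's +y end, 15 mm thick, from board x = -5 mm to the rail: this point is on its inner face at deck height (board x = +32.5, y = +125 mm). Axes as the board's.
- lip (a point): Short lip parallel to the rail, 12 mm thick: this point is on its inner face at its mouth, at deck height (board x = +7, y = +95 mm). It runs from there to the end stop; towards -y it ends in a rounded nose (to y = +89 mm). Rail, stop and lip form the pocket, 48 mm wide, open to -y. Axes as the board's.
- pocket (a point): Where the centre of the dish is when it is fully home: board x = +32.5, y = +102.5, z = +21 mm, axes as the board's. The last 15 mm of the dish then still stand out of the straight part of the pocket.
- dish_center (a point): Centre (half-way up) of the loose white porcelain dish: a square block 45 x 45 x 18 mm, with a round well 32 mm across and 9 mm deep in its top; about 75 g. x and y axes parallel to its sides, z up. It starts on the open deck away from the rail, 155 to 205 mm short of the pocket along y, turned up to 0.35 rad from the board's axes. It slides with ordinary friction and stays where left.
- jar_a: Bystander: lidded glass jar, 66 mm across, 85 mm high, on the bench beyond the rail; origin at the centre of its underside.
- jar_b: Bystander: a second lidded glass jar, the same.
- reagent: Bystander: small amber bottle with black cap, 48 mm across, 100 mm high, on the bench beyond the board's -y end; origin at the centre of its underside.
- petri: Bystander: covered glass petri dish, 94 mm across, 16 mm high, on the bench beyond the board's +y end; origin at the centre of its underside.
Mind the look-alikes: they are no part of the job. Of the things like the part that bears dish_center, leave any that is orange or yellow; of the rest the smaller one is meant.

How it is judged:
By the outcome, as a careful person would: the job done as asked, in the order asked, and still so for the second after the job is handed in, with the robot touching nothing.
It also fails if it takes over 56 s, if anything falls off the work surface, if the arm or the gripper's body presses on something with over 40 N, if the wrist force passes 120 N, or if a joint passes its speed limit or range.

ROBOT

A 6-joint arm with a two-finger parallel gripper is mounted at the origin on the work surface. World frame = base frame: x ahead of the robot, y to its left, z up, the work surface at z = 0. Lengths are in m, angles in rad, forces in N, time in s.
With the tool pointing down it reaches from about 0.325 to 0.775 m from the base axis. Payload 5.5 kg.
Tool frame: the origin (TCP) lies at the very end of the fingers, on their centre line; the grasp point (between the pads) lies 19 mm behind it; z points along the fingers, y is the direction in which the jaws open and shut (so a half turn about z gives the same grasp; the last joint's range is limited). The gripper opens to 88 mm and grips with 3 to 60 N. Pads are 20 mm wide; open, the fingers measure 115 mm over their backs; the gripper's body (75 mm by 178 mm) begins 61 mm behind the grasp point.
Start: joints at [-1.165, 0.091, 1.231, -0, 1.82, -0.057], TCP at [0.268, -0.537, 0.223] pointing down, gripper open.
Joint ranges: [-2.87, 2.87], [-0.86, 2.18], [0.17, 2.46], [-1.51, 4.65], [0.06, 2.69], [-2.65, 2.65]. Speed limits (rad/s): [2.57, 2.57, 3.01, 3.14, 3.14, 3.14].

INTERFACE

Orientations are given as a rotation vector (axis times angle).
In Python, from bench import * gives the robot as it stands.
- The arm moves only by the shell command python3 -m inch 'ROWS' [OPENING] [FORCE]. ROWS is JSON, a list of rows, each an object with "translation": the shift along the tool's x, y, z in m, a list of three; "dr": the turn, a rotation vector about the tool's x, y, z in degrees, a list of three. In form: [{"translation": [x, y, z], "dr": [rx, ry, rz]}, ...]. A call has 1 to 12 rows; each row shifts and turns the pose as measured when the row begins, along the tool's axes as they then stand; what a row does not reach is not made up. A row lasts 1/8 s, in which the tool goes at most 62.5 mm and 10.7 degrees, less where a joint would pass 70% of its speed; a pose out of reach is approached as far as the arm can. A call with a gripper value outside its range is refused whole. OPENING is the closure, from -1 (fully open) to 1 (shut), set as the call begins (- or left out, the last holds). The fingers move at their own pace and stop on an object; FORCE is the grip in N (left out, the last holds). Time passes only in rows, so rows that do not move let the fingers close. It gives the time, the measured TCP pose, the force and the opening at its end, in the units of the state.
- get_state(): the state, without advancing time (a new reading comes with each control period).
- capture(name): name is "scene" or "top" or "wrist"; returns a dict with "img" (400x640x3 uint8, red, green, blue), "z_map" (400x640 float32, m along the optical axis (not along the pixel's ray), 0 where there is no reading), "fx", "fy", "cx", "cy" (pixels), "cam_to_world" (4x4, takes a point from camera to world coordinates). Camera axes: x right, y down, z forward; pixel columns grow to the right and rows downward; lengths in m; the calibration is good to about 2 mm. A picture is of the moment at which its call begins.
- hand_in(): hands the job in, once; it reports no verdict.
Trained networks look in the newest picture that a camera, given by its name, has taken for a name from the list of things; names that differ only in an ending like _2 or _b are one class to them, and where a whole thing is asked for, a point or a joint stands for the part that bears it (a point fixed in the world has none). Each returns a list of dicts, best first, with "confidence" (0 to 1); they miss things now and then, are a little off and sometimes report something else, mostly with a low value. They report only what shows in the picture. A call takes as long as a camera call. They do not tell look-alikes from the thing itself.
- look_for(camera, thing): "rect" ([left, top, right, bottom] in pixels, round what is visible of it).
- tip_of(camera, thing): "position" ([column, row] in pixels: a listed point, or the origin of a listed thing).
The state is a dict: "time_s": time; "q": joint angles; "joint_velocities": joint speeds; "effort": joint torques, N m; "tcp_pos": TCP position; "tcp_rot": TCP orientation; "wrist_force": force on the tool from outside, world axes, zero at the start; "moment": the same for the moment, N m; "grip_width": opening from 0.0 (shut) to 1.0 (fully open).
Only numpy, scipy, OpenCV 4.12 (cv2) and the standard library are available. Lean on these libraries where they do the work, as an engineer would, in place of code of your own. Each camera call takes 0.05 s, during which the arm holds its last target.

## Working session

There is one attempt and no reset: what is moved stays moved. The work goes in short steps, Python scripts to look and compute and a shell command to move; the robot and the scene stay as the last step left them, time stands still between calls to the robot, and variables do not carry over. Pictures are saved under pics/ and viewed, and the job is handed in when it is done.

```bash
mkdir -p pics; ls; python3 - <<'E'
from bench import *
import cv2
s=get_state();print(s)
for n in("top","scene","wrist"):
    c=capture(n);cv2.imwrite(f"pics/{n}0.png",c["img"][:,:,::-1]);print(n,c["fx"],c["cx"],c["cy"],c["cam_to_world"].round(3).tolist())
    for t in("dish_center","board","pocket","rail","stop","lip"):
        try:
            print(t,[(d["confidence"],[round(v) for v in d["position"]]) for d in tip_of(n,t)][:4])
        except Exception as e: print(t,e)
E
```

```text
pics
{'time_s': 0.0, 'q': array([-1.16468148e+00,  9.18360151e-02,  1.23186945e+00,  2.41275056e-05,
        1.81979788e+00, -5.67468458e-02]), 'joint_velocities': array([ 0.0016132 ,  0.00016778,  0.00165632, -0.00098228, -0.00045822,
       -0.0012853 ]), 'effort': array([ 7.02394645e-04, -4.46445644e+01, -4.06448793e+01,  6.97076367e-02,
        2.93158076e-02, -1.05607362e-04]), 'tcp_pos': array([ 0.26777018, -0.53660533,  0.22152984]), 'tcp_rot': array([-3.05599770e+00, -7.20165062e-01,  4.85147462e-04]), 'wrist_force': array([ 0.14615977,  0.93628351, -0.42200018]), 'moment': array([ 0.00958001,  0.00664418, -0.00620403]), 'grip_width': 0.9960175299476579}
top 483.88517544405636 323.94548268020736 205.19105607916447 [[0.006, -0.988, 0.151, 0.36], [-1.0, -0.006, -0.006, 0.033], [0.007, -0.151, -0.988, 1.169], [0.0, 0.0, 0.0, 1.0]]
dish_center [(0.96, [386, 131]), (0.91, [323, 228]), (0.86, [255, 297]), (0.62, [384, 291])]
board [(0.85, [305, 218])]
pocket []
rail [(0.95, [312, 193])]
stop [(0.61, [264, 184])]
lip [(0.86, [266, 197])]
scene 414.8935970117871 316.28357866892276 202.68816962474446 [[-0.374, 0.575, -0.728, 1.264], [0.927, 0.237, -0.29, 0.325], [0.005, -0.783, -0.621, 0.687], [0.0, 0.0, 0.0, 1.0]]
dish_center [(0.86, [322, 206]), (0.74, [298, 166]), (0.68, [395, 186]), (0.66, [220, 249])]
board [(0.76, [336, 222])]
pocket [(0.82, [359, 244]), (0.57, [261, 187])]
rail [(0.87, [320, 228])]
stop [(0.6, [366, 252])]
lip [(0.71, [364, 240])]
wrist 329.95086318278965 323.8392910114219 198.82398013916773 [[0.446, -0.859, -0.251, 0.337], [-0.895, -0.428, -0.125, -0.502], [-0.0, 0.28, -0.96, 0.385], [0.0, 0.0, 0.0, 1.0]]
dish_center []
board []
pocket []
rail []
stop []
lip []
```

View pics/top0.png

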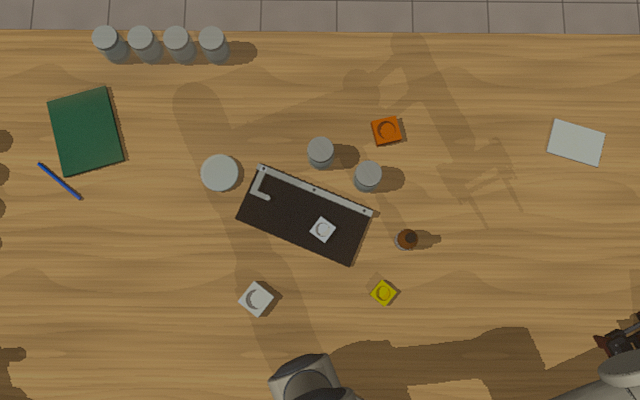

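View pics/scene0.png

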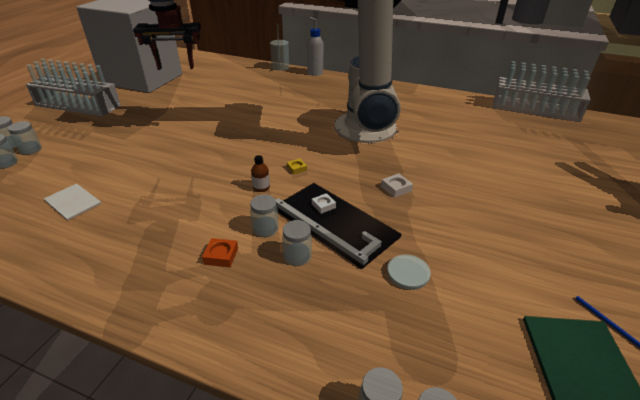

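The top view shows the white dish on the board at (323,228). The larger white one at (255,297), the yellow and the orange ones are look-alikes. The rail runs from (262,167) to (372,212), with the pocket at its left end.

```bash
cat > h.py <<'E'
import numpy as np, cv2
from bench import *
def ray(c,px,z):
    px=np.atleast_2d(np.asarray(px,float));d=np.c_[(px[:,0]-c["cx"])/c["fx"],(px[:,1]-c["cy"])/c["fy"],np.ones(len(px))]
    T=c["cam_to_world"];d=d@T[:3,:3].T;o=T[:3,3]
    return o+d*((z-o[2])/d[:,2])[:,None]
def proj(c,P):
    T=np.linalg.inv(c["cam_to_world"]);p=np.atleast_2d(P)@T[:3,:3].T+T[:3,3]
    return np.c_[p[:,0]/p[:,2]*c["fx"]+c["cx"],p[:,1]/p[:,2]*c["fy"]+c["cy"]]
def cloud(c):
    v,u=np.mgrid[:400,:640];z=c["z_map"]
    P=np.stack([(u-c["cx"])/c["fx"]*z,(v-c["cy"])/c["fy"]*z,z],-1)
    return P@c["cam_to_world"][:3,:3].T+c["cam_to_world"][:3,3]
E
python3 - <<'E'
from h import *
c=capture("top");im=c["img"];P=cloud(c)
hsv=cv2.cvtColor(im,cv2.COLOR_RGB2HSV)
big=cv2.resize(im[150:280,220:390],None,fx=4.7,fy=4.5,interpolation=cv2.INTER_CUBIC)
cv2.imwrite("pics/topz.png",big[:,:,::-1])
for t,p in(("deck",(280,210)),("rail",(312,191)),("dish",(323,222)),("bench",(200,250))):print(t,P[p[1]-1:p[1]+2,p[0]-1:p[0]+2,2].mean().round(4))
dark=((hsv[...,2]<75)&(hsv[...,1]<130)).astype(np.uint8)
n,l,st,ce=cv2.connectedComponentsWithStats(dark);k=l[215,280];print(st[k])
cnt=max(cv2.findContours((l==k).astype(np.uint8),0,1)[0],key=cv2.contourArea)
w=ray(c,cnt[:,0],.012)[:,:2].astype(np.float32);r=cv2.minAreaRect(w*1000);print("dark",r,cv2.boxPoints(r).round(1).tolist())
for nm,lo,hi in(("dish",.0,0),):
    m=((hsv[...,1]<60)&(hsv[...,2]>120)).astype(np.uint8);m[:205]=0;m[255:]=0;m[:,:305]=0;m[:,345:]=0
    n,l,st,ce=cv2.connectedComponentsWithStats(m);k=1+st[1:,4].argmax();print(st[k])
    cnt=max(cv2.findContours((l==k).astype(np.uint8),0,1)[0],key=cv2.contourArea)
    w=ray(c,cnt[:,0],.030)[:,:2].astype(np.float32);r=cv2.minAreaRect(w*1000);print("dish",r)
for t in("rail","stop","lip","dish_center","board"):
    z={"dish_center":.021,"board":0}.get(t,.012)
    for d in tip_of("top",t):print(t,round(d["confidence"],2),ray(c,d["position"],z).round(4))
E
```

```text
deck 0.0109
rail 0.0267
dish 0.0266
bench 0.001
[ 236  174  134   93 5903]
dark ((507.3879089355469, 78.408935546875), (298.85028076171875, 130.55287170410156), 67.3699722290039) [[389.6000061035156, -34.400001525878906], [510.1000061035156, -84.5999984741211], [625.0999755859375, 191.1999969482422], [504.6000061035156, 241.39999389648438]]
[310 217  26  26 340]
dish ((477.4776611328125, 30.266063690185547), (45.039615631103516, 45.011234283447266), 53.46599578857422)
rail 0.59 [[0.5607 0.0593 0.012 ]]
stop 0.64 [[0.5955 0.1729 0.012 ]]
lip 0.74 [[0.5555 0.169  0.012 ]]
dish_center 0.79 [[0.4829 0.0264 0.021 ]]
dish_center 0.72 [[ 0.3315 -0.1091  0.021 ]]
dish_center 0.71 [[0.3228 0.186  0.021 ]]
dish_center 0.66 [[ 0.7224 -0.1265  0.021 ]]
board 0.88 [[0.5051 0.0814 0.    ]]
```

View pics/topz.png

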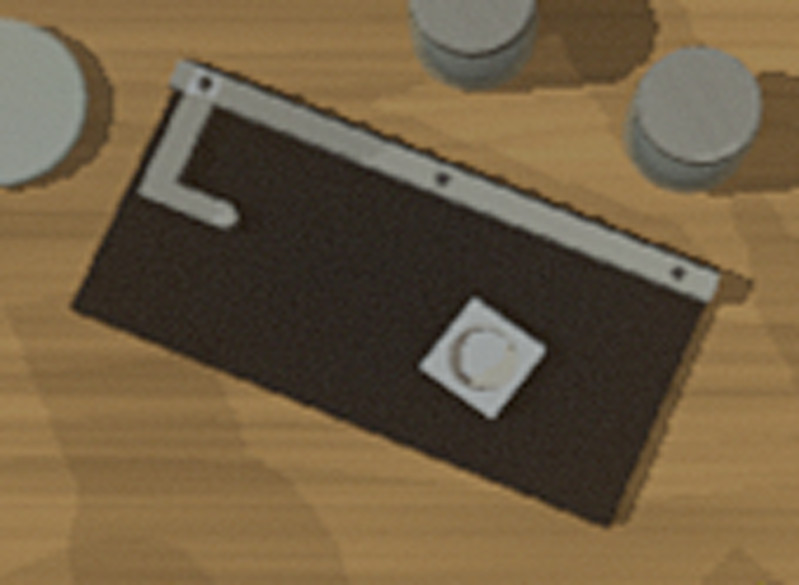

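```bash
cat >> h.py <<'E'
def bw(p,b):
    ox,oy,th=p;b=np.atleast_2d(b).astype(float);c,s=np.cos(th),np.sin(th)
    return np.c_[ox+c*b[:,0]-s*b[:,1],oy+s*b[:,0]+c*b[:,1],b[:,2]]
def wb(p,w):
    ox,oy,th=p;w=np.atleast_2d(w);c,s=np.cos(th),np.sin(th);dx=w[:,0]-ox;dy=w[:,1]-oy
    return np.c_[c*dx+s*dy,-s*dx+c*dy]
def zoom(c,u0,u1,v0,v1,k,polys,fn):
    b=cv2.resize(c["img"][v0:v1,u0:u1],None,fx=k,fy=k,interpolation=cv2.INTER_CUBIC)[:,:,::-1].copy()
    for P,col in polys:
        q=((proj(c,P)-[u0,v0]+.5)*k).round().astype(np.int32);cv2.polylines(b,[q],True,col,1)
    cv2.imwrite(fn,b)
def sq(x0,x1,y0,y1,z):return np.array([[x0,y0,z],[x1,y0,z],[x1,y1,z],[x0,y1,z]])
E
python3 - <<'E'
from h import *
p=(.5130,.0775,np.deg2rad(-22.63))
M=[(sq(-.075,.075,-.15,.15,.012),(0,255,0)),(sq(.055,.07,-.15,.15,.027),(0,0,255)),(sq(-.005,.055,.125,.14,.027),(255,0,0)),(sq(-.005,.007,.095,.125,.027),(255,255,0))]
M=[(bw(p,a),col) for a,col in M]
c=capture("top");zoom(c,225,385,155,275,5,M,"pics/ov1.png")
c=capture("scene");zoom(c,260,420,170,270,5,M,"pics/ov2.png")
E
```

```text
(no output)
```

View pics/ov1.png

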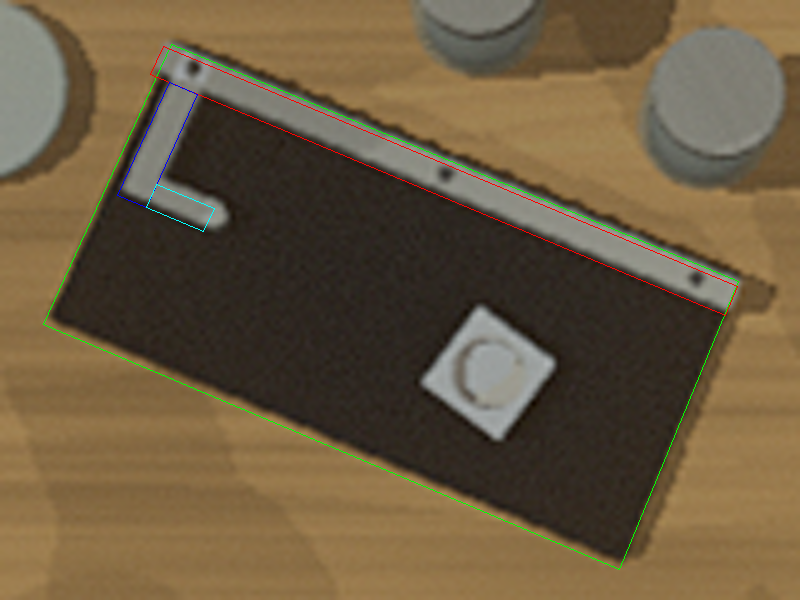

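View pics/ov2.png

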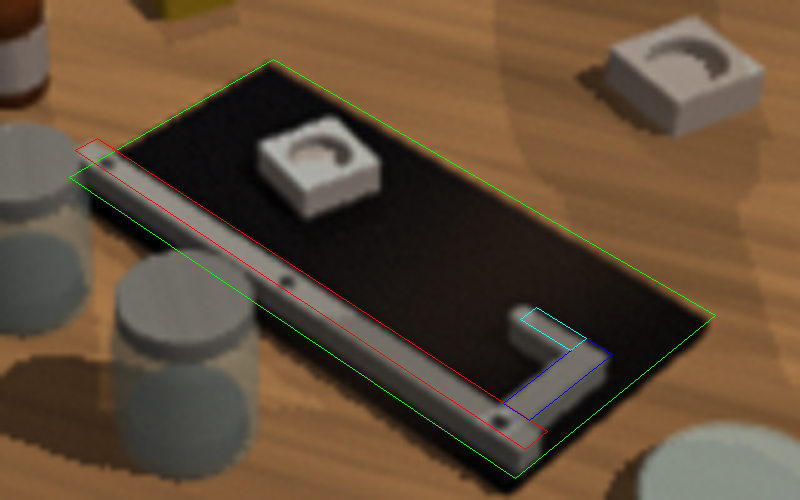

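```bash
cat >> h.py <<'E'
from scipy.optimize import minimize
from scipy.ndimage import map_coordinates, gaussian_filter
def seg(a,b,z,n=60):
    t=np.linspace(.03,.97,n)[:,None];return np.c_[np.array(a)*(1-t)+np.array(b)*t,np.full(n,z)]
def fit(c,p0,segs):
    # segs: (A,B,z,offset dir toward bright side in body xy)
    g=gaussian_filter(c["img"].astype(float).mean(2),.7)
    def f(x):
        p=(p0[0]+x[0]/1e3,p0[1]+x[1]/1e3,p0[2]+x[2]/100);s=0
        for a,b,z,n in segs:
            S=seg(a,b,z);n=np.r_[n,0]
            v=[]
            for d in(.002,-.002):
                q=proj(c,bw(p,S+n*d));v.append(map_coordinates(g,[q[:,1],q[:,0]],order=1))
            s-=np.clip(v[0]-v[1],-40,60).mean()*np.linalg.norm(np.subtract(b,a))**.5
        return s
    best=None
    for i in(-5,0,5):
        for j in(-5,0,5):
            r=minimize(f,[i,j,0],method="Nelder-Mead",options=dict(initial_simplex=np.array([[i,j,0],[i+2,j,0],[i,j+2,0],[i,j,2]])))
            if best is None or r.fun<best.fun:best=r
    x=best.x;return (p0[0]+x[0]/1e3,p0[1]+x[1]/1e3,p0[2]+x[2]/100),best.fun
BT=[((-.075,-.15),(-.075,.15),.012,(-1,0)),((-.075,-.15),(.05,-.15),.012,(0,-1)),((-.075,.15),(-.01,.15),.012,(0,1)),((.055,-.15),(.055,.12),.027,(1,0)),((.01,.125),(.05,.125),.027,(0,1)),((.007,.095),(.007,.12),.027,(-1,0)),((-.005,.095),(-.005,.14),.027,(1,0))]
h=.0225
DT=[((-h,-h),(-h,h),.030,(1,0)),((h,-h),(h,h),.030,(-1,0)),((-h,-h),(h,-h),.030,(0,1)),((-h,h),(h,h),.030,(0,-1))]
E
cat > m.py <<'E'
from h import *
import sys
p=(.515,.0765,np.deg2rad(-22.63))
M=[(sq(-.075,.075,-.15,.15,.012),(0,255,0)),(sq(.055,.07,-.15,.15,.027),(0,0,255)),(sq(-.005,.055,.125,.14,.027),(255,0,0)),(sq(-.005,.007,.095,.125,.027),(255,255,0))]
c=capture("top");pt,f=fit(c,p,BT);print("top",np.round(pt,4),np.rad2deg(pt[2]).round(2),f)
d,fd=fit(c,(.4775,.0303,np.deg2rad(-36.5)),DT);print("dish",np.round(d,4),np.rad2deg(d[2]),wb(pt,[d[:2]]).round(4),fd)
zoom(c,225,385,155,275,5,[(bw(pt,a),col) for a,col in M]+[(bw(d,sq(-h,h,-h,h,.03)),(255,0,255))],"pics/ov3.png")
c=capture("scene");ps,f=fit(c,p,[BT[i] for i in(0,1,3)]);print("scene",np.round(ps,4),np.rad2deg(ps[2]).round(2),f)
d2,fd=fit(c,(.4775,.0303,np.deg2rad(-36.5)),DT[:1]+DT[2:3]);print("dish",np.round(d2,4),wb(ps,[d2[:2]]).round(4))
zoom(c,260,420,170,270,5,[(bw(ps,a),col) for a,col in M]+[(bw(d2,sq(-h,h,-h,h,.03)),(255,0,255))],"pics/ov4.png")
E
python3 m.py
```

```text
top [ 0.5153  0.0752 -0.396 ] -22.69 -108.95893949278175
dish [ 0.4772  0.0301 -0.6394] -36.63278194291974 [[-0.0177 -0.0563]] -50.91168824543142
scene [ 0.5168  0.0781 -0.3977] -22.79 -55.202419919430255
dish [ 0.4778  0.0303 -0.6782] [[-0.0174 -0.0592]]
```

```bash
sleep 1
```

```text
(no output)
```

View pics/ov3.png

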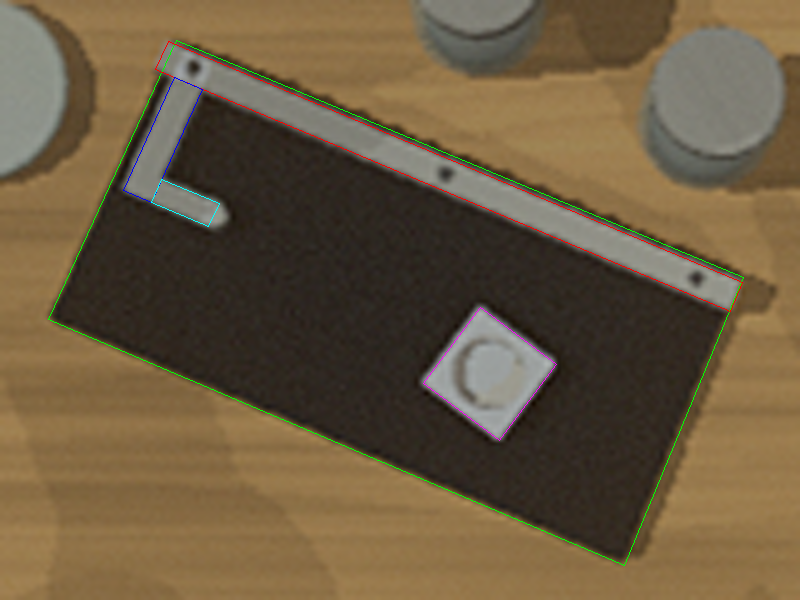

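View pics/ov4.png

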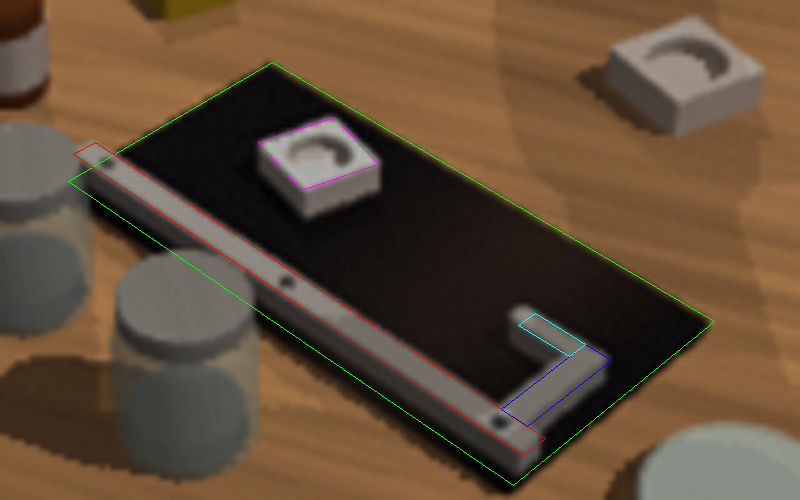

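```bash
python3 - <<'E'
from h import *
p=(.5155,.0755,-.397)
c=capture("top");P=cloud(c)
for n,H in(("jar_a",.085),("reagent",.1),("petri",.016)):
    for d in look_for("top",n):
        r=d["rect"]; 
    for d in tip_of("top",n):
        w=ray(c,d["position"],0)
        print(n,round(d["confidence"],2),np.round(d["position"]),w[0].round(3),"board",wb(p,w[:,:2]).round(3))
    for d in look_for("top",n):
        l,t,r,b=map(int,d["rect"]);Q=P[t:b,l:r].reshape(-1,3);Q=Q[Q[:,2]>H*.9]
        if len(Q) and d["confidence"]>.5:
            print("  ",len(Q),Q.mean(0).round(3),wb(p,[Q.mean(0)[:2]]).round(3))
v=P[...,2]; 
Q=P[150:270,230:440].reshape(-1,3);Q=Q[(Q[:,2]>.06)];print(len(Q),Q[:,2].max())
s=get_state();print(s["tcp_rot"]);import scipy.spatial.transform as T;print(T.Rotation.from_rotvec(s["tcp_rot"]).as_matrix().round(3))
E
```

```text
jar_a 0.65 [361. 180.] [ 0.602 -0.065  0.   ] board [[ 0.134 -0.096]]
jar_a 0.57 [322. 157.] [0.661 0.033 0.   ] board [[0.151 0.017]]
   509 [0.652 0.038 0.095] [[0.141 0.018]]
   521 [ 0.599 -0.071  0.095] [[ 0.133 -0.103]]
reagent 0.91 [403. 240.] [ 0.456 -0.165  0.   ] board [[ 0.038 -0.244]]
reagent 0.44 [322. 158.] [0.659 0.033 0.   ] board [[0.148 0.016]]
   87 [ 0.452 -0.161  0.112] [[ 0.033 -0.243]]
petri 0.77 [220. 172.] [0.62  0.283 0.   ] board [[0.016 0.232]]
   851 [0.613 0.281 0.028] [[0.011 0.227]]
1383 1.1691752577850716
[-3.05785581e+00 -7.20483381e-01 -1.83452515e-05]
[[ 0.895  0.446  0.   ]
 [ 0.446 -0.895  0.   ]
 [ 0.    -0.    -1.   ]]
```

```bash
cat > g.py <<'E'
from h import *
from scipy.spatial.transform import Rotation as Ro
p=(.5155,.0755,-.397)
def where(t=None):
    s=get_state();R=Ro.from_rotvec(s["tcp_rot"]).as_matrix();b=wb(p,[s["tcp_pos"][:2]])[0]
    Rb=Ro.from_euler("z",p[2]).as_matrix()@np.diag([1,-1,-1.]) 
    print("t",round(s["time_s"],2),"board mm",(b*1e3).round(1),"z",(s["tcp_pos"][2]*1e3).round(1),"F_board",(Ro.from_euler("z",-p[2]).as_matrix()@s["wrist_force"]).round(1),"grip",round(s["grip_width"],3),"q",s["q"].round(2))
    print("  turn needed tool deg",np.rad2deg(Ro.from_matrix(R.T@Rb).as_rotvec()).round(2))
    if t is not None:
        w=bw(p,[[t[0]/1e3,t[1]/1e3,t[2]/1e3]])[0];print("  shift tool mm",(R.T@(w-s["tcp_pos"])*1e3).round(1))
if __name__=="__main__":
    import sys
    where([float(a) for a in sys.argv[1:4]] if len(sys.argv)>3 else None)
E
python3 -m inch '[{"translation":[0,0,0],"dr":[0,0,9.9]},{"translation":[0,0,0],"dr":[0,0,9.9]},{"translation":[0,0,0],"dr":[0,0,9.9]},{"translation":[0,0,0],"dr":[0,0,9.9]},{"translation":[0,0,0],"dr":[0,0,9.9]}]' 0.7 10
python3 g.py -70 -57 130
```

```text
time_s: 2.68
tcp_pos: [0.2679, -0.5369, 0.2226]
tcp_rot: [-3.07, 0.668, 0.0]
wrist_force: [-0.2, -0.0, -0.0]
grip_width: 0.466
t 2.67 board mm [   8.4 -660.5] z 222.6 F_board [-0.1 -0.1 -0. ] grip 0.466 q [-1.16  0.09  1.23  0.    1.82  0.83]
  turn needed tool deg [-0.01  0.   -1.79]
  shift tool mm [ -97.2 -600.7   92.7]
```

```bash

python3 -m inch '[{"translation":[-0.008,-0.05,0.007],"dr":[0,0,0]},{"translation":[-0.008,-0.05,0.007],"dr":[0,0,0]},{"translation":[-0.008,-0.05,0.007],"dr":[0,0,0]},{"translation":[-0.008,-0.05,0.007],"dr":[0,0,0]},{"translation":[-0.008,-0.05,0.007],"dr":[0,0,0]},{"translation":[-0.008,-0.05,0.007],"dr":[0,0,0]},{"translation":[-0.008,-0.05,0.007],"dr":[0,0,0]},{"translation":[-0.008,-0.05,0.007],"dr":[0,0,0]},{"translation":[-0.008,-0.05,0.007],"dr":[0,0,0]},{"translation":[-0.008,-0.05,0.007],"dr":[0,0,0]},{"translation":[-0.008,-0.05,0.007],"dr":[0,0,0]},{"translation":[0,0,0],"dr":[0,0,-1.8]}]'
python3 g.py -70 -57 130
```

```text
time_s: 4.18
tcp_pos: [0.4214, 0.0156, 0.1433]
tcp_rot: [-3.078, 0.624, -0.009]
wrist_force: [-0.6, 0.0, 0.2]
grip_width: 0.151
t 4.17 board mm [-63.7 -91.6] z 143.3 F_board [-0.5 -0.2  0.2] grip 0.151 q [-0.04 -0.41  1.82  0.    1.73  1.93]
  turn needed tool deg [-0.12 -0.3  -0.16]
  shift tool mm [ -6.5 -34.5  13.4]
```

```bash

python3 -m inch '[{"translation":[-0.004,-0.018,0.013],"dr":[0,0,0]},{"translation":[-0.003,-0.017,0],"dr":[0,0,0]},{"translation":[0,0,0.03],"dr":[0,0,0]},{"translation":[0,0,0.03],"dr":[0,0,0]},{"translation":[0,0,0.02],"dr":[0,0,0]},{"translation":[0,0,0],"dr":[0,0,0]}]'
python3 g.py -70 -57 18
```

```text
time_s: 4.92
tcp_pos: [0.4302, 0.0463, 0.0504]
tcp_rot: [3.078, -0.623, 0.016]
wrist_force: [-0.6, 0.1, -0.3]
grip_width: 0.15
t 4.92 board mm [-67.3 -59.9] z 50.4 F_board [-0.6 -0.1 -0.3] grip 0.15 q [ 0.03 -0.35  1.94 -0.    1.54  2.  ]
  turn needed tool deg [-0.04 -0.59 -0.13]
  shift tool mm [-3.  -2.9 32.4]
```

```bash

python3 -m inch '[{"translation":[-0.003,-0.003,0.012],"dr":[0,-0.6,0]},{"translation":[0,0,0.012],"dr":[0,0,0]},{"translation":[0,0,0.008],"dr":[0,0,0]},{"translation":[0,0,0],"dr":[0,0,0]}]'
python3 g.py -25 -57 18
python3 - <<'E'
from h import *
c=capture("top");zoom(c,225,385,155,275,5,[],"pics/a1.png")
E
```

```text
time_s: 5.42
tcp_pos: [0.43, 0.0494, 0.0187]
tcp_rot: [-3.078, 0.624, -0.004]
wrist_force: [-0.4, 0.3, 0.3]
grip_width: 0.142
t 5.42 board mm [-68.7 -57.2] z 18.7 F_board [-0.5  0.2  0.3] grip 0.142 q [ 0.04 -0.32  1.98  0.    1.49  2.01]
  turn needed tool deg [-0.11 -0.14 -0.18]
  shift tool mm [43.7 -0.3  0.8]
```

View pics/a1.png

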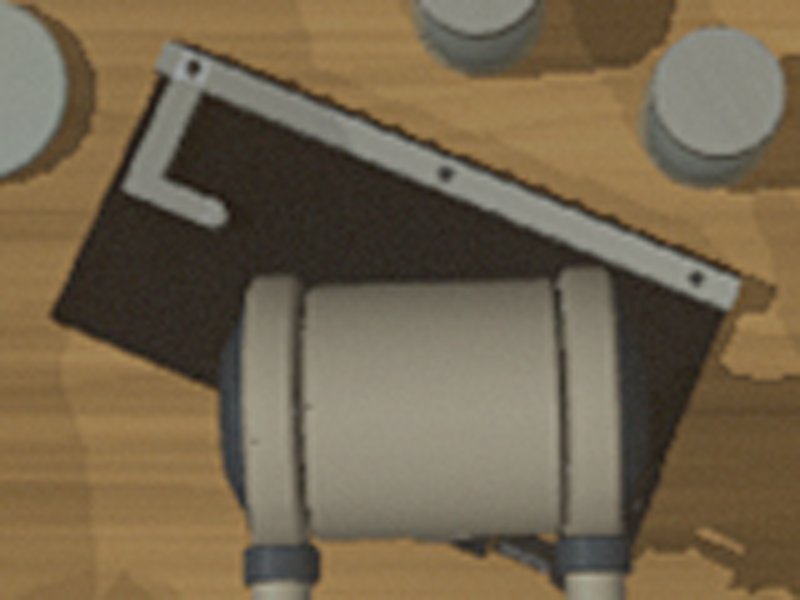

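The arm hides the dish in the top view, so I'll track it with the scene and wrist cameras and the force reading.

```bash

python3 -m inch '[{"translation":[0.005,0,0],"dr":[0,0,0]},{"translation":[0.005,0,0],"dr":[0,0,0]},{"translation":[0.005,0,0],"dr":[0,0,0]},{"translation":[0.005,0,0],"dr":[0,0,0]},{"translation":[0.005,0,0],"dr":[0,0,0]},{"translation":[0.005,0,0],"dr":[0,0,0]},{"translation":[0.005,0,0],"dr":[0,0,0]}]'
python3 g.py -12 -57 18
python3 - <<'E'
from h import *
c=capture("scene");zoom(c,260,420,170,270,5,[],"pics/a2.png")
c=capture("wrist");cv2.imwrite("pics/a3.png",c["img"][:,:,::-1])
E
```

```text
time_s: 6.35
tcp_pos: [0.4655, 0.0349, 0.0205]
tcp_rot: [-3.077, 0.623, -0.008]
wrist_force: [-0.2, 0.3, -0.7]
grip_width: 0.152
t 6.35 board mm [-30.4 -56.8] z 20.5 F_board [-0.3  0.2 -0.7] grip 0.152 q [ 0.   -0.22  1.89  0.    1.47  1.97]
  turn needed tool deg [-0.17 -0.27 -0.16]
  shift tool mm [18.4  0.2  2.6]
```

View pics/a2.png

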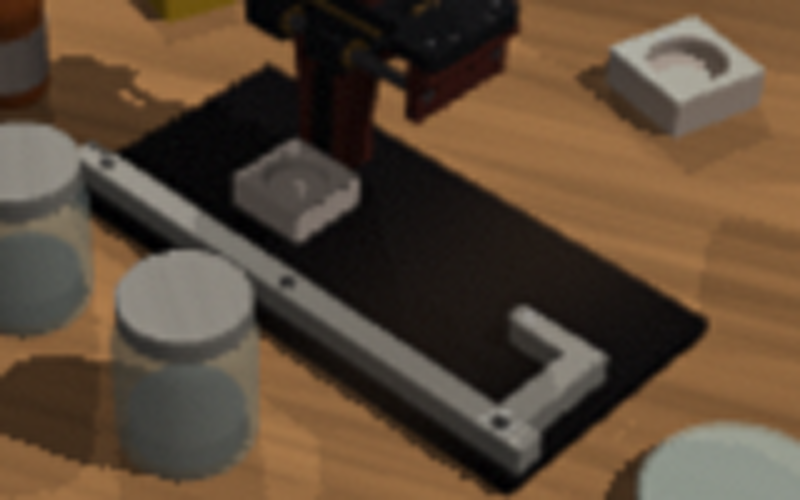

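View pics/a3.png

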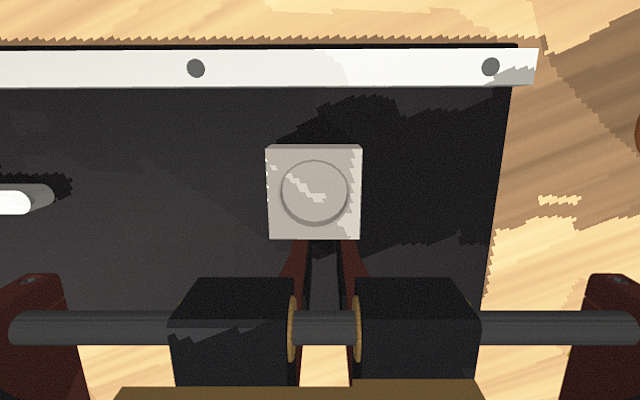

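The wrist view shows the dish at (313,190), squared up, parallel to the rail edge (row 87) and centred on the two fingertips. I'll keep pushing across.

```bash

python3 -m inch '[{"translation":[0.005,0,0.002],"dr":[0,0,0]},{"translation":[0.005,0,0],"dr":[0,0,0]},{"translation":[0.005,0,0],"dr":[0,0,0]},{"translation":[0.005,0,0],"dr":[0,0,0]},{"translation":[0.003,0,0],"dr":[0,0,0]}]'
python3 g.py -2 -57 18
python3 - <<'E'
from h import *
c=capture("wrist");cv2.imwrite("pics/a4.png",c["img"][:,:,::-1])
E
```

```text
time_s: 7.08
tcp_pos: [0.488, 0.0254, 0.0185]
tcp_rot: [-3.077, 0.624, -0.008]
wrist_force: [0.1, 0.3, 0.9]
grip_width: 0.146
t 7.08 board mm [ -5.9 -56.9] z 18.5 F_board [-0.1  0.3  0.9] grip 0.146 q [-0.02 -0.16  1.84  0.    1.46  1.95]
  turn needed tool deg [-0.16 -0.27 -0.16]
  shift tool mm [3.9 0.1 0.5]
```

View pics/a4.png

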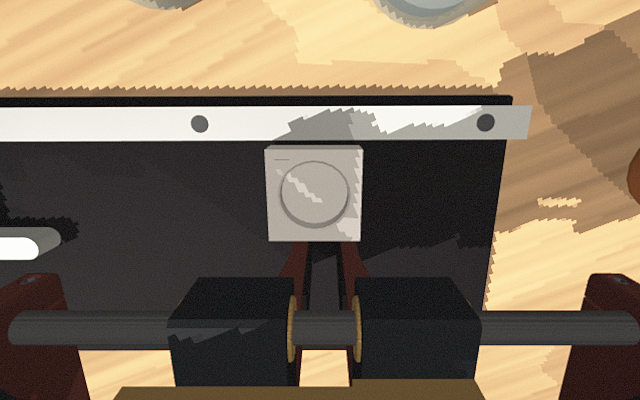

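```bash

python3 -m inch '[{"translation":[0.002,0,0],"dr":[0,0,0]},{"translation":[0.002,0,0],"dr":[0,0,0]},{"translation":[0.002,0,0],"dr":[0,0,0]}]'
python3 g.py 0 -57 18
python3 - <<'E'
from h import *
c=capture("wrist");cv2.imwrite("pics/a5.png",c["img"][80:280,180:440][:,:,::-1].repeat(3,0).repeat(3,1))
E
```

```text
time_s: 7.5
tcp_pos: [0.4916, 0.0237, 0.0185]
tcp_rot: [-3.077, 0.623, 0.001]
wrist_force: [-13.2, 3.8, 8.7]
grip_width: 0.153
t 7.5 board mm [ -2. -57.] z 18.5 F_board [-13.7  -1.6   8.7] grip 0.153 q [-0.02 -0.14  1.83  0.    1.46  1.95]
  turn needed tool deg [-0.13  0.08 -0.14]
  shift tool mm [2.  0.  0.5]
```

View pics/a5.png

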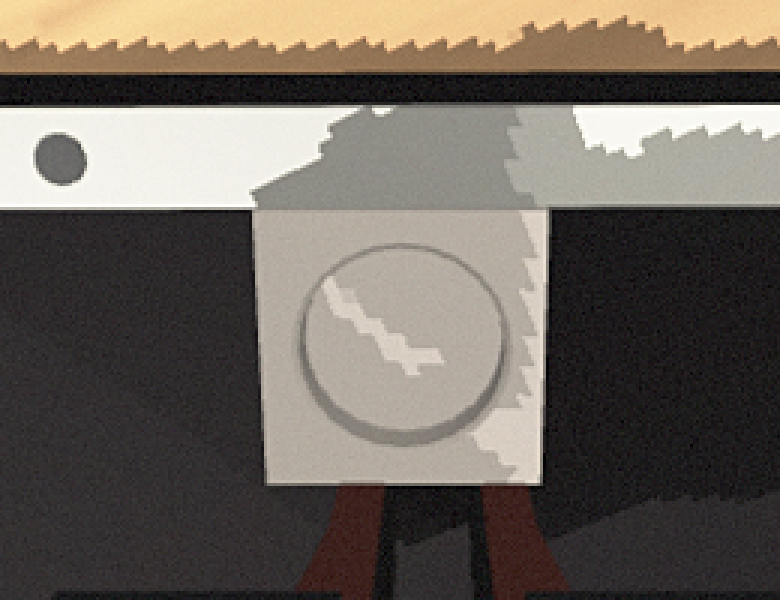

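The dish is flat against the rail, with its top edge collinear with the rail edge in the picture and 14 N of contact force. Next I back off, shut the fingers and go round behind it at deck level.

```bash

python3 -m inch '[{"translation":[-0.004,0,0],"dr":[0,0,0]},{"translation":[-0.01,0,0],"dr":[0,0,0]},{"translation":[-0.01,0,0],"dr":[0,0,0]},{"translation":[0,0.015,0],"dr":[0,0,0]},{"translation":[0,0.015,0],"dr":[0,0,0]},{"translation":[0,0.015,0],"dr":[0,0,0]},{"translation":[0,0,0],"dr":[0,0,0]}]' 1 20
python3 g.py 31 -103 18
python3 - <<'E'
from h import *
c=capture("wrist");cv2.imwrite("pics/a6.png",c["img"][:,:,::-1])
E
```

```text
time_s: 8.43
tcp_pos: [0.4496, -0.0115, 0.0187]
tcp_rot: [-3.077, 0.624, -0.002]
wrist_force: [1.5, 0.6, -0.2]
grip_width: 0.011
t 8.43 board mm [ -27.2 -105.7] z 18.7 F_board [ 1.2  1.1 -0.2] grip 0.011 q [-0.1  -0.27  1.93  0.    1.48  1.87]
  turn needed tool deg [-0.11 -0.05 -0.17]
  shift tool mm [58.1 -2.9  0.7]
```

View pics/a6.png

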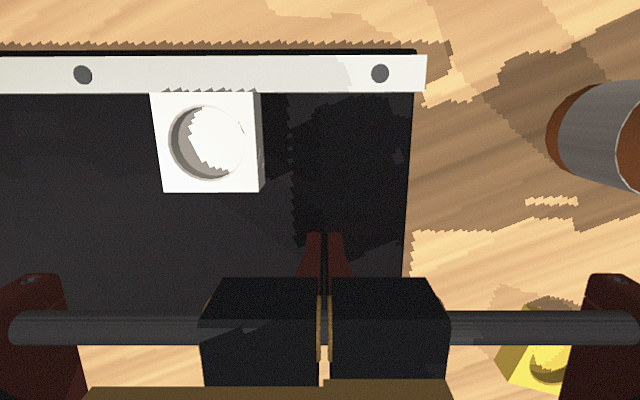

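The dish at (208,143) stayed flat on the rail. The shut fingers at (325,240) are clear behind it, so I move them out to the dish's centre line.

```bash

python3 -m inch '[{"translation":[0.015,0,0],"dr":[0,0,0]},{"translation":[0.015,0,0],"dr":[0,0,0]},{"translation":[0.015,0,0],"dr":[0,0,0]},{"translation":[0.01,0,0],"dr":[0,0,0]},{"translation":[0,0,0],"dr":[0,0,0]}]'
python3 g.py 30 -90 18
python3 - <<'E'
from h import *
c=capture("wrist");cv2.imwrite("pics/a7.png",c["img"][:,:,::-1])
E
```

```text
time_s: 9.1
tcp_pos: [0.5026, -0.0327, 0.0187]
tcp_rot: [-3.076, 0.624, -0.002]
wrist_force: [0.7, -0.7, 0.2]
grip_width: 0.001
t 9.1 board mm [  30.  -104.7] z 18.7 F_board [ 0.9 -0.4  0.2] grip 0.001 q [-0.13 -0.11  1.8   0.    1.46  1.84]
  turn needed tool deg [-0.2  -0.04 -0.18]
  shift tool mm [  0.  -14.7   0.8]
```

View pics/a7.png

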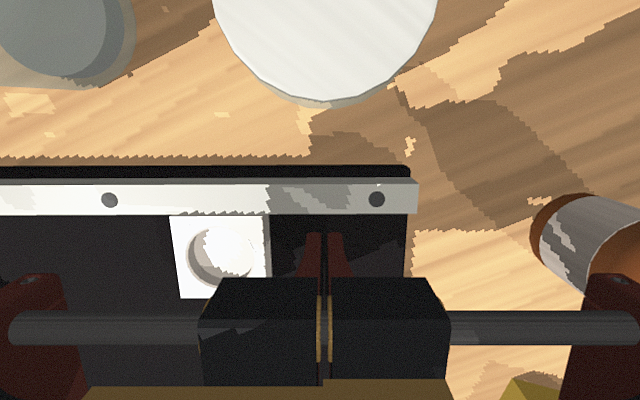

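```bash

python3 -m inch '[{"translation":[0,-0.004,0],"dr":[0,0,0]},{"translation":[0,-0.004,0],"dr":[0,0,0]},{"translation":[0,-0.004,0],"dr":[0,0,0]},{"translation":[0,-0.005,0],"dr":[0,0,0]},{"translation":[0.0002,-0.005,0],"dr":[0,0,0]},{"translation":[0.0002,-0.005,0],"dr":[0,0,0]},{"translation":[0.0002,-0.005,0],"dr":[0,0,0]}]'
python3 g.py 30 66 18
python3 - <<'E'
from h import *
c=capture("wrist");cv2.imwrite("pics/a8.png",c["img"][:,:,::-1])
c=capture("scene");zoom(c,260,420,170,270,5,[],"pics/b8.png")
E
```

```text
time_s: 10.02
tcp_pos: [0.515, -0.0007, 0.0188]
tcp_rot: [-3.076, 0.623, -0.001]
wrist_force: [-0.6, -0.4, 0.8]
grip_width: 0.004
t 10.03 board mm [ 29.  -70.4] z 18.8 F_board [-0.3 -0.6  0.8] grip 0.004 q [-0.07 -0.08  1.77  0.    1.45  1.9 ]
  turn needed tool deg [-0.18  0.02 -0.14]
  shift tool mm [   0.7 -136.4    1.2]
```

View pics/a8.png

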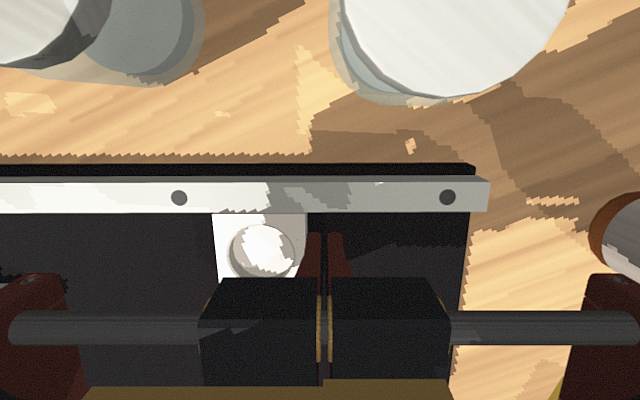

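View pics/b8.png

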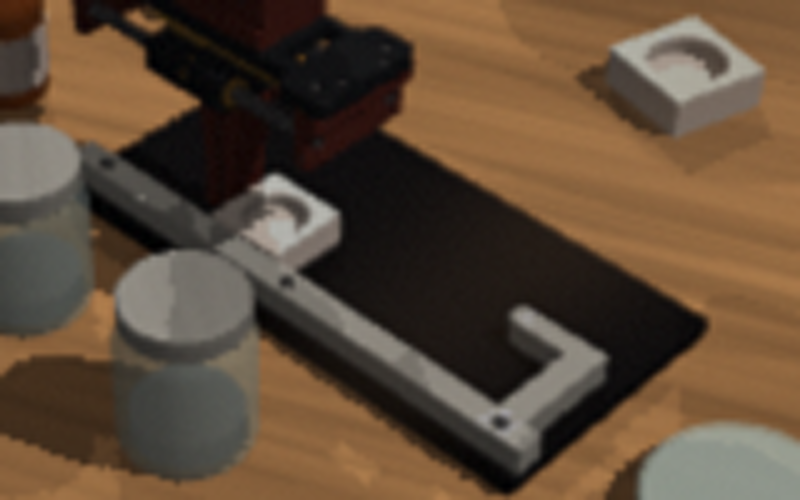

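```bash

python3 -m inch '[{"translation":[0.0006,-0.006,0],"dr":[0,0,0]},{"translation":[0.0006,-0.006,0],"dr":[0,0,0]},{"translation":[0.0006,-0.006,0],"dr":[0,0,0]},{"translation":[0.0006,-0.006,0],"dr":[0,0,0]},{"translation":[0.0006,-0.006,0],"dr":[0,0,0]},{"translation":[0.0006,-0.006,0],"dr":[0,0,0]},{"translation":[0.0006,-0.006,0],"dr":[0,0,0]},{"translation":[0.0006,-0.006,0],"dr":[0,0,0]},{"translation":[0.0006,-0.006,0],"dr":[0,0,0]},{"translation":[0.0006,-0.006,0],"dr":[0,0,0]}]'
python3 g.py 30 66 18
python3 - <<'E'
from h import *
c=capture("wrist");cv2.imwrite("pics/a9.png",c["img"][:,:,::-1])
c=capture("scene");zoom(c,260,420,170,270,5,[],"pics/b9.png")
E
```

```text
time_s: 11.38
tcp_pos: [0.5458, 0.056, 0.0189]
tcp_rot: [-3.076, 0.622, -0.0]
wrist_force: [-0.4, -0.1, 0.2]
grip_width: 0.008
t 11.38 board mm [35.5 -6.3] z 18.9 F_board [-0.3 -0.3  0.2] grip 0.008 q [0.04 0.01 1.68 0.   1.45 2.01]
  turn needed tool deg [-0.19  0.03 -0.13]
  shift tool mm [ -5.6 -72.3   1.1]
```

View pics/a9.png

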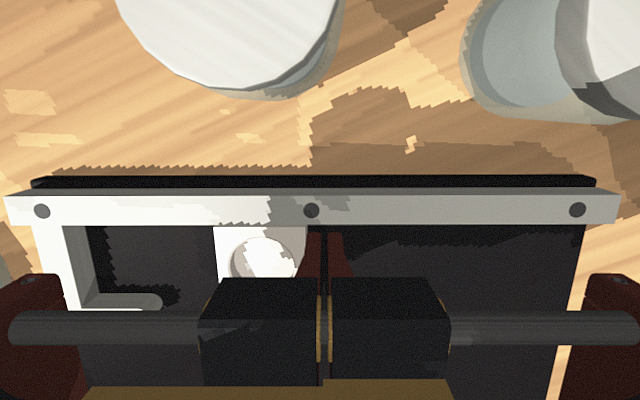

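View pics/b9.png

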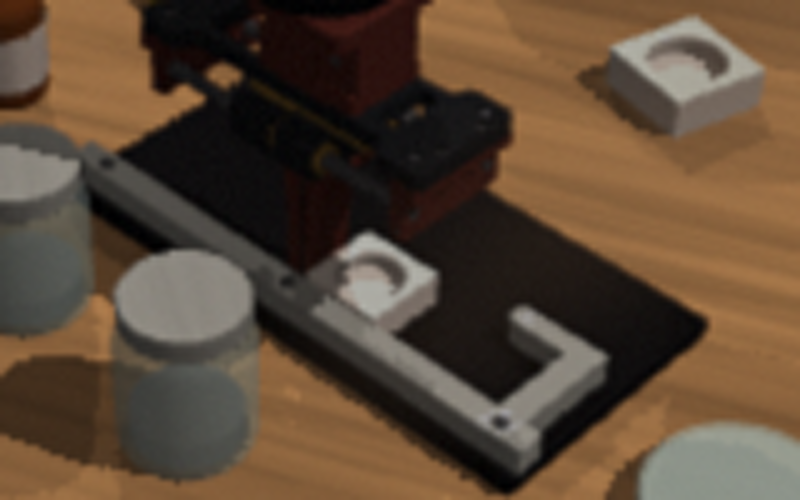

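The dish is still flat on the rail and moving with the finger, so I continue to the pocket mouth.

```bash

python3 -m inch '[{"translation":[0,-0.006,0],"dr":[0,0,0]},{"translation":[0,-0.006,0],"dr":[0,0,0]},{"translation":[0,-0.006,0],"dr":[0,0,0]},{"translation":[0,-0.006,0],"dr":[0,0,0]},{"translation":[0,-0.006,0],"dr":[0,0,0]},{"translation":[0,-0.005,0],"dr":[0,0,0]}]'
python3 g.py 33 66 18
python3 - <<'E'
from h import *
c=capture("wrist");cv2.imwrite("pics/a10.png",c["img"][:,:,::-1])
E
```

```text
time_s: 12.22
tcp_pos: [0.5604, 0.0904, 0.019]
tcp_rot: [-3.076, 0.622, -0.001]
wrist_force: [0.4, -0.4, -0.6]
grip_width: 0.009
t 12.22 board mm [35.6 31.1] z 19.0 F_board [ 0.6 -0.2 -0.6] grip 0.009 q [0.1  0.06 1.63 0.   1.45 2.07]
  turn needed tool deg [-0.21  0.01 -0.13]
  shift tool mm [ -2.7 -34.9   1.1]
```

View pics/a10.png

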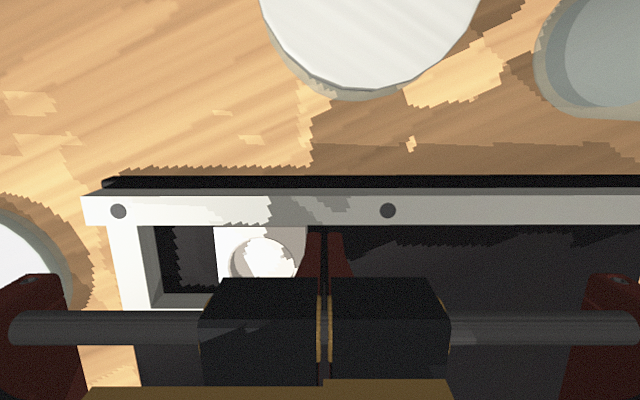

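```bash

python3 -m inch '[{"translation":[0,-0.005,0],"dr":[0,0,0]},{"translation":[0,-0.005,0],"dr":[0,0,0]},{"translation":[0,-0.005,0],"dr":[0,0,0]},{"translation":[0,-0.004,0],"dr":[0,0,0]},{"translation":[0,-0.003,0],"dr":[0,0,0]}]'
python3 g.py 33 66 18
python3 - <<'E'
from h import *
c=capture("wrist");cv2.imwrite("pics/a11.png",c["img"][:,:,::-1])
E
```

```text
time_s: 12.9
tcp_pos: [0.5696, 0.1125, 0.0191]
tcp_rot: [-3.075, 0.622, -0.001]
wrist_force: [0.3, 0.7, -0.1]
grip_width: 0.005
t 12.9 board mm [35.6 55. ] z 19.1 F_board [ 0.1  0.8 -0.1] grip 0.005 q [0.13 0.09 1.59 0.   1.46 2.1 ]
  turn needed tool deg [-0.23  0.01 -0.11]
  shift tool mm [ -2.6 -10.9   1.1]
```

View pics/a11.png

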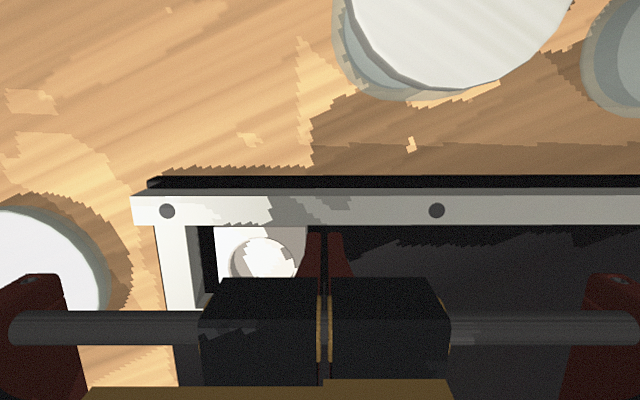

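The gap to the stop is down to about 15 px, or 7 to 8 mm. I finish in small steps until the force rises.

```bash

python3 -m inch '[{"translation":[0,-0.002,0],"dr":[0,0,0]},{"translation":[0,-0.002,0],"dr":[0,0,0]},{"translation":[0,-0.002,0],"dr":[0,0,0]}]'
python3 g.py 33 66 18
python3 -m inch '[{"translation":[0,-0.0015,0],"dr":[0,0,0]},{"translation":[0,-0.0015,0],"dr":[0,0,0]}]'
```

```text
time_s: 13.32
tcp_pos: [0.5722, 0.1184, 0.0191]
tcp_rot: [-3.075, 0.622, -0.001]
wrist_force: [-0.9, 0.5, 0.0]
grip_width: 0.008
t 13.32 board mm [35.7 61.5] z 19.1 F_board [-1.   0.2  0. ] grip 0.008 q [0.14 0.1  1.58 0.   1.46 2.11]
  turn needed tool deg [-0.24  0.01 -0.12]
  shift tool mm [-2.7 -4.5  1.1]
time_s: 13.58
tcp_pos: [0.5734, 0.1213, 0.0191]
tcp_rot: [-3.075, 0.622, -0.001]
wrist_force: [-0.3, -0.3, -0.1]
grip_width: 0.007
```

```bash

python3 -m inch '[{"translation":[0,-0.0015,0],"dr":[0,0,0]},{"translation":[0,-0.0015,0],"dr":[0,0,0]}]'
python3 g.py 33 66 18
python3 - <<'E'
from h import *
c=capture("wrist");cv2.imwrite("pics/a12.png",c["img"][150:350,100:360][:,:,::-1].repeat(3,0).repeat(3,1))
E
```

```text
time_s: 13.82
tcp_pos: [0.5746, 0.1243, 0.0191]
tcp_rot: [-3.075, 0.622, -0.001]
wrist_force: [0.2, 0.5, -0.7]
grip_width: 0.006
t 13.82 board mm [35.7 67.8] z 19.1 F_board [ 0.   0.5 -0.7] grip 0.006 q [0.15 0.11 1.57 0.   1.46 2.12]
  turn needed tool deg [-0.24  0.01 -0.13]
  shift tool mm [-2.7  1.8  1.1]
```

View pics/a12.png

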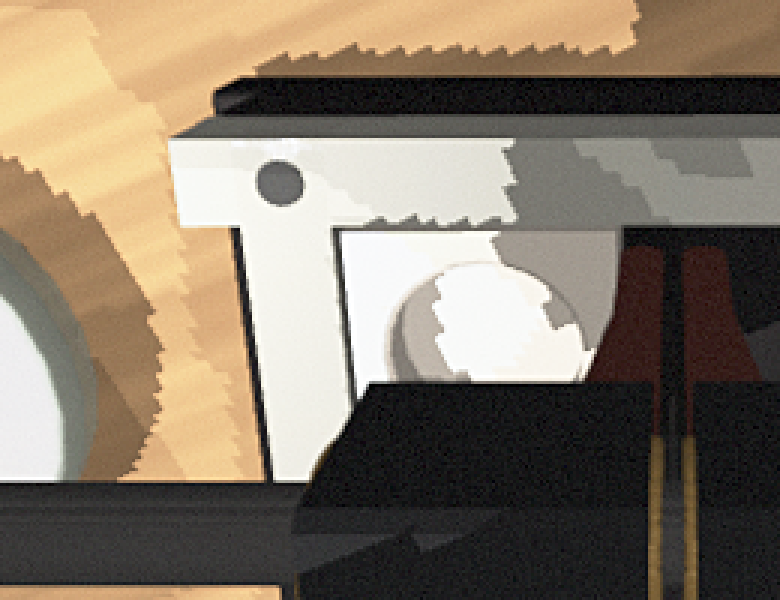

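```bash

python3 -m inch '[{"translation":[0,-0.0015,0],"dr":[0,0,0]},{"translation":[0,-0.001,0],"dr":[0,0,0]}]'
python3 g.py
```

```text
time_s: 14.12
tcp_pos: [0.5757, 0.1267, 0.0192]
tcp_rot: [-3.075, 0.622, -0.001]
wrist_force: [-1.2, -3.4, 0.7]
grip_width: 0.004
t 14.12 board mm [35.7 70.5] z 19.2 F_board [ 0.2 -3.6  0.7] grip 0.004 q [0.16 0.12 1.57 0.   1.46 2.13]
  turn needed tool deg [-0.23  0.01 -0.13]
```

Contact has started, at -3.6 N. One more small press will confirm it.

```bash

python3 -m inch '[{"translation":[0,-0.001,0],"dr":[0,0,0]},{"translation":[0,-0.001,0],"dr":[0,0,0]}]'
python3 g.py
```

```text
time_s: 14.38
tcp_pos: [0.5756, 0.1267, 0.0192]
tcp_rot: [3.079, -0.624, -0.002]
wrist_force: [-2.7, -4.2, 1.5]
grip_width: 0.011
t 14.38 board mm [35.7 70.5] z 19.2 F_board [-0.9 -4.9  1.5] grip 0.011 q [0.16 0.12 1.56 0.   1.46 2.13]
  turn needed tool deg [ 0.02  0.05 -0.17]
```

```bash

python3 -m inch '[{"translation":[0,-0.003,0],"dr":[0,0,0]},{"translation":[0,-0.003,0],"dr":[0,0,0]}]'
python3 g.py
python3 -m inch '[{"translation":[0,0.004,0],"dr":[0,0,0]},{"translation":[0,0.012,0],"dr":[0,0,0]},{"translation":[0,0.02,0],"dr":[0,0,0]},{"translation":[0,0,-0.03],"dr":[0,0,0]},{"translation":[0,0,-0.05],"dr":[0,0,0]},{"translation":[-0.05,0.0,-0.03],"dr":[0,0,0]},{"translation":[-0.05,0.0,-0.02],"dr":[0,0,0]},{"translation":[-0.05,0,0],"dr":[0,0,0]},{"translation":[0,0,0],"dr":[0,0,0]}]'
python3 g.py
python3 - <<'E'
from h import *
c=capture("wrist");cv2.imwrite("pics/a13.png",c["img"][:,:,::-1])
c=capture("scene");zoom(c,260,420,170,270,5,[],"pics/b13.png")
c=capture("top");zoom(c,225,385,155,275,5,[],"pics/c13.png")
E
```

```text
time_s: 14.62
tcp_pos: [0.5756, 0.1267, 0.0193]
tcp_rot: [3.067, -0.625, -0.009]
wrist_force: [-6.4, -10.5, 4.9]
grip_width: 0.003
t 14.62 board mm [35.6 70.5] z 19.3 F_board [ -1.8 -12.2   4.9] grip 0.003 q [ 0.16  0.13  1.55 -0.01  1.47  2.14]
  turn needed tool deg [ 0.73  0.18 -0.3 ]
time_s: 15.75
tcp_pos: [0.4185, 0.1482, 0.1536]
tcp_rot: [3.069, -0.632, -0.008]
wrist_force: [1.0, 0.6, 0.8]
grip_width: 0.006
t 15.75 board mm [-117.6   29.5] z 153.6 F_board [0.7 0.9 0.8] grip 0.006 q [ 0.27 -0.33  1.74 -0.    1.74  2.24]
  turn needed tool deg [ 0.51  0.19 -0.53]
```

View pics/a13.png

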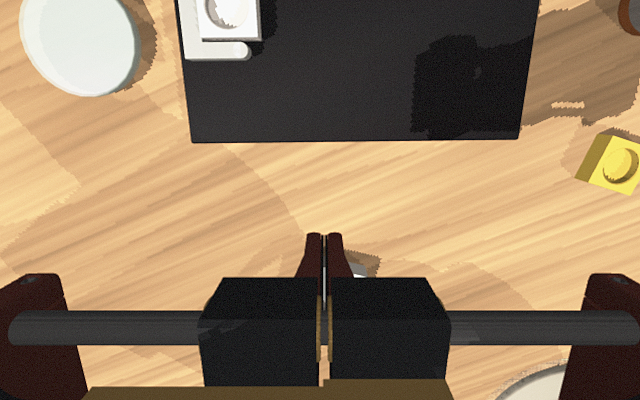

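View pics/b13.png

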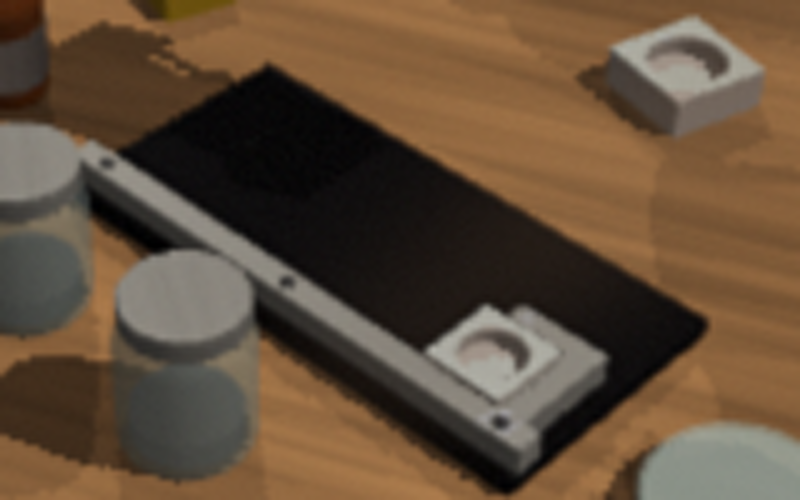

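View pics/c13.png

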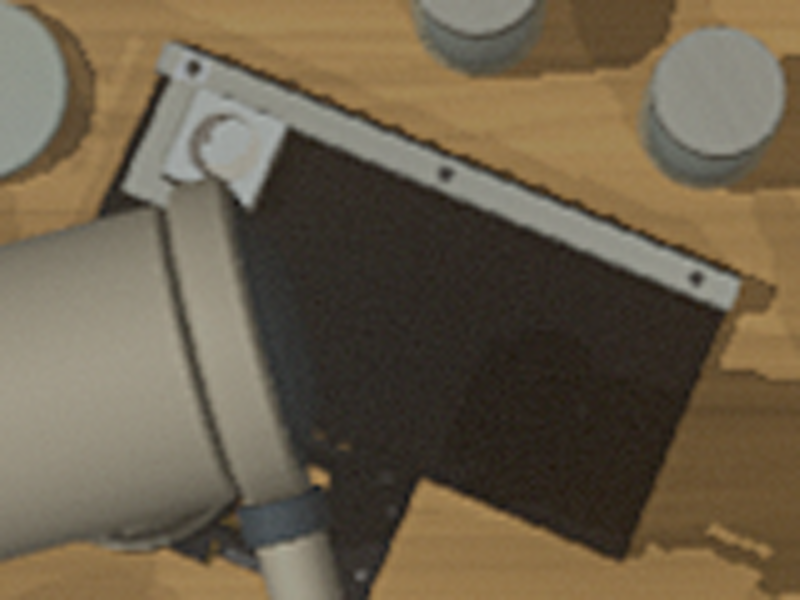

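The pictures show the dish seated in the corner. I want a clear wrist view of both contact faces before handing in.

```bash

python3 -m inch '[{"translation":[0.04,-0.03,-0.02],"dr":[0,0,0]},{"translation":[0.04,-0.03,0],"dr":[0,0,0]},{"translation":[0,-0.02,0],"dr":[0,0,0]},{"translation":[0,0,0],"dr":[0,0,0]}]'
python3 - <<'E'
from h import *
c=capture("wrist");cv2.imwrite("pics/a14.png",c["img"][:,:,::-1])
print([(d["confidence"],np.round(d["position"])) for d in tip_of("wrist","dish_center")])
E
```

```text
time_s: 16.4
tcp_pos: [0.5313, 0.1853, 0.166]
tcp_rot: [3.061, -0.644, -0.019]
wrist_force: [0.3, -0.5, -0.5]
grip_width: 0.006
[(0.85, array([328., 120.]))]
```

View pics/a14.png

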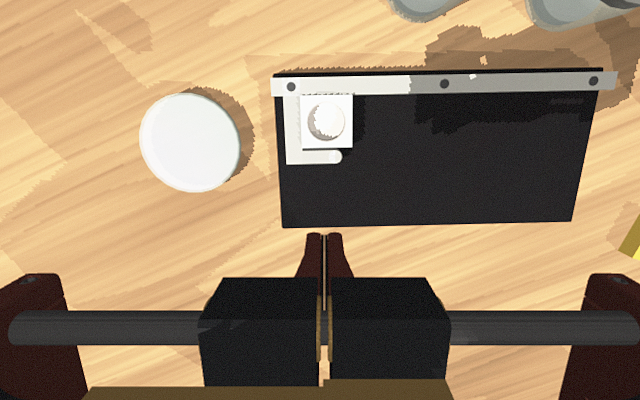

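```bash

python3 - <<'E'
from h import *
from g import p
c=capture("wrist");b=cv2.resize(c["img"][60:180,260:400],None,fx=5,fy=5,interpolation=cv2.INTER_CUBIC);cv2.imwrite("pics/a15.png",b[:,:,::-1])
g=c["img"].astype(int).mean(2)
print(g[76:110,325].astype(int), g[120,285:310].astype(int), g[120,340:362].astype(int))
q=ray(c,[[300,120],[352.5,120],[326,94],[326,149]],.030);print((wb(p,q[:,:2])*1e3).round(1))
c=capture("top");print([(d["confidence"],wb(p,ray(c,d["position"],.021)[:,:2]).round(4)) for d in tip_of("top","dish_center")][:2])
c=capture("scene");print([(d["confidence"],wb(p,ray(c,d["position"],.021)[:,:2]).round(4)) for d in tip_of("scene","dish_center")][:4])
E
```

```text
[236 245 236 234 235 234 236 234 237 233 235 235 237 236 236 228 210 193
 223 252 252 251 251 251 250 248 250 251 251 251 251 251 251 251] [237 237 235 236 237 237 238 235 237 238 238 236 225 220 243 252 251 251
 252 254 241 186 190 192 198] [248 250 235 219 247 251 251 251 252 255 236  89  10  15  25  25  29  22
  25  19  29  22]
[[ 32.7 124.3]
 [ 31.8  78.1]
 [ 54.  101.1]
 [  6.8 101.9]]
[(0.96, array([[ 0.2674, -0.1093]])), (0.67, array([[0.0281, 0.1012]]))]
[(0.79, array([[-0.0834, -0.2333]])), (0.79, array([[ 0.2768, -0.1039]])), (0.64, array([[-0.202 ,  0.0332]])), (0.52, array([[0.0296, 0.1081]]))]
```

View pics/a15.png

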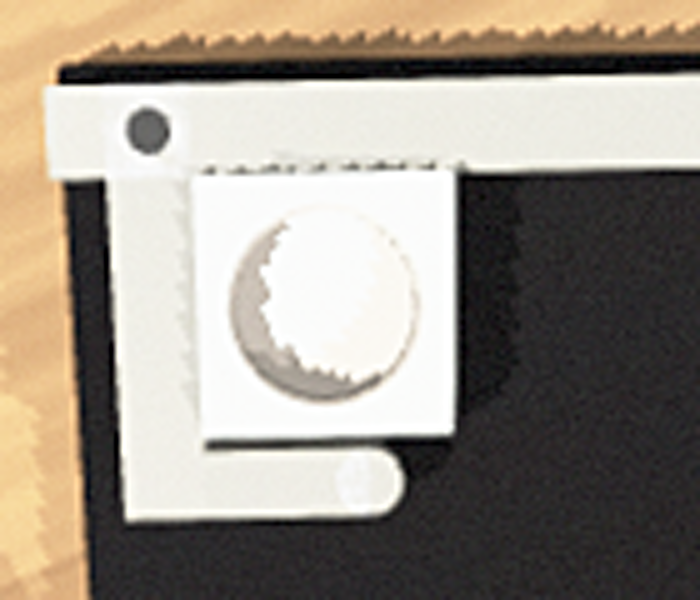

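The dish sits flat against both the rail and the stop. The only gap is the design clearance at the lip.

```bash
python3 -c "
from bench import *
print(hand_in())"
```

```text
the job is handed in; nothing more can be done
None
```

The white dish is fully home in the corner pocket, and I handed the job in at about 16.5 s of the 56 s allowed. I pushed it across with two fingertips until it lay flat on the rail. I then slid it along the rail with the outside of the shut fingers until it met the end stop.

**Last checks**
- **Forces:** I saw 14 N against the rail and 12 N against the stop. Further pressing at the stop did not move the finger.
- **Position:** the final wrist picture shows the dish square, with no visible gap at the rail or the stop. A dark gap shows on the lip side, where the pocket is 3 mm wider than the dish. The measured edges give a centre of about y = 101 mm, against 102.5 mm asked.
- **Surroundings:** the fingers were well clear of everything at the end. I kept clear of the jars, the bottle and the petri dish, and those in view at the end stood where they started, though I did not measure them again.

**What disagreed**
- The networks' dish centre came out up to 6 mm from the target: (28, 101) mm from the top camera and (30, 108) mm from the scene camera. They were low-confidence readings, and the top view was partly hidden by the arm, so I trusted the contact and the wrist picture instead.
- The measured edges also spanned about 1 to 2 mm more than the dish's 45 mm, so that centre is only good to about 2 mm.

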